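# Sort the lathe accessories back into their fitted trays

### The arm

A 6-joint arm with a two-finger parallel gripper is mounted at the origin on the work surface. World frame = base frame: x ahead of the robot, y to its left, z up, the work surface at z = 0. Lengths are in m, angles in degrees, forces in N, time in s.
With the tool pointing down it reaches from about 0.25 to 0.725 m from the base axis. Payload 9.7 kg.
Tool frame: the origin (TCP) lies at the very end of the fingers, on their centre line; the grasp point (between the pads) lies 19 mm behind it; z points along the fingers, y is the line along which they close (so a half turn about z gives the same grasp; the last joint's range is limited). The gripper opens to 85 mm and grips with 20 to 120 N. Pads are 22 mm wide; open, the fingers measure 114 mm over their backs; the gripper's body (76 mm by 85 mm) begins 54 mm behind the grasp point. The pads swing forward as they close: fully open they stand 13 mm farther back than shut.
Start: joints at [76.49, 4.979, 10.078, 95.1, 0, 90], TCP at [0.128, 0.535, 0.231] pointing down, gripper open.
Joint ranges: [-179.16, 179.16], [-48.56, 103.87], [-65.8, 70.77], [-126.05, 130.52], [-82.76, 87.17], [-180, 180]. Speed limits (degrees/s): [127.2, 127.2, 147.25, 180, 180, 180].

### API

Orientations are given as [roll, pitch, yaw] about the fixed x, y, z axes, in that order (R = Rz(yaw) Ry(pitch) Rx(roll)).
In Python, from workcell import bot gives the robot as it stands.
- The arm moves only by the tool step_arm, never from a script. Its argument "targets" is a list of rows, each a list of 3 entries, a list of its own where there are three numbers: the opening, from 0 (shut) to 1 (fully open), then the shift along the world's x, y, z in mm, then the turn, a rotation vector about the world's x, y, z in rad. In form: [[grip, [tx, ty, tz], [wx, wy, wz]], ...]. A call has 1 to 8 rows; each row is the pose to reach, as a shift and turn from the pose commanded when the call began; what a row does not reach only later rows make up. A row lasts 1/10 s, in which the tool goes at most 50 mm and 8.59 degrees, less where a joint would pass 70% of its speed; a pose out of reach is approached as far as the arm can. A call with a gripper value outside its range is refused whole. The fingers move at their own pace and stop on an object; "force" is the grip in N (left out, the last holds). Time passes only in rows, so rows that repeat a pose let the fingers close. It gives the time, the measured TCP pose, the force, the opening and the grip force at its end, in the units of the state.
- bot.get_obs(): the state, without advancing time (a new reading comes with each control period).
- bot.camera(name): name is "side" or "top" or "wrist"; returns (picture, depth): 420x560x3 uint8, red, green, blue; 420x560 float32, m along the optical axis (not along the pixel's ray), 0 where there is no reading.
- bot.camera_params(name): a dict with "K" (3x3 intrinsics, pixels), "R" (3x3) and "t" (3): a world point X has camera coordinates R X + t. Camera axes: x right, y down, z forward; pixel columns grow to the right and rows downward; lengths in m; the calibration is good to about 2 mm. A picture is of the moment at which its call begins: read the wrist's pose just before it. camera_params takes no time and is no camera call; for the wrist camera it gives the pose at the moment of the call.
- bot.job_done(): hands the job in; it is judged then, once.
The state is a dict: "time": time; "q": joint angles; "qd": joint speeds; "joint_efforts": joint torques, N m; "ee_pos": TCP position; "tcp_rot": TCP orientation; "wrist_force": force on the tool from outside, world axes, zero at the start; "torque": the same for the moment, N m; "opening": finger opening in m; "grasp_force": force on a finger pad.
Only numpy, scipy, OpenCV 4.12 (cv2) and the standard library are available. Lean on these libraries where they do the work, as an engineer would, in place of code of your own. Each camera call takes 0.05 s, during which the arm holds its last target. There are 200 camera calls.

### The job

The chuck, the faceplate and the sharpening stone have been put away in one another's fitted trays. Put each one back into the tray whose pocket is cut for it, same side up as now and fully down in the pocket; the black rubber mat is free for setting one aside meanwhile. Set each one down rather than dropping it, and leave the bowl, the wax tin and the brush where they are.

Things in the scene. Friction and masses are not known exactly. Their poses are not given: they have to be found in the camera images.
- chuck: small steel four-jaw lathe chuck, loose, standing on its back with the jaws up: round body 62 mm diameter, 38 mm high, with four steel jaws on top in a ring 52 mm across, 56 mm high overall; about 0.8 kg. Origin: centre of the underside; z up. At the start it stands in the faceplate's tray.
- faceplate: steel lathe faceplate, loose, flat face down: disc 100 mm diameter and 10 mm thick with a ring of screw holes, and on top a central round hub 46 mm diameter rising 28 mm above the disc (38 mm high overall), with a dark bore; grip it by the hub. About 0.7 kg. Origin: centre of the underside; z up. At the start it lies across the stone's tray.
- stone: grey two-layer bench sharpening stone, loose, a block 150 mm (its x) by 50 mm (its y) by 25 mm high (z); about 0.42 kg. Origin: centre of the underside. Either end may point either way. At the start it lies across the chuck's tray.
- chuck_tray: the chuck's tray: plywood square 130 x 130 mm, 15 mm thick, fixed to the bench, with a central round pocket 78 mm diameter, 7 mm deep, lined with grey felt. Origin: centre of the underside, on the bench; pocket floor 8 mm and top face 15 mm above it.
- plate_tray: the faceplate's tray: plywood square 160 x 160 mm, 15 mm thick, fixed, with a central round pocket 116 mm diameter, 7 mm deep, lined with grey felt. Origin: centre of the underside, on the bench; pocket floor 8 mm and top face 15 mm above it.
- stone_tray: the stone's tray: plywood rectangle 196 mm (x) by 116 mm (y), 15 mm thick, fixed, with a central rectangular pocket 166 mm (x) by 66 mm (y), 7 mm deep, lined with grey felt. Origin: centre of the underside, on the bench; pocket floor 8 mm and top face 15 mm above it.
- mat: black rubber mat 160 x 160 mm, 3 mm thick, fixed on the bench, empty: a free spot. Origin: centre of the underside.
- bowl: bystander: small turned wooden bowl, 104 mm across the rim, 50 mm high, loose. Origin: centre of the underside.
- wax_tin: bystander: round metal wax tin, 77 mm diameter, 28 mm high, loose. Origin: centre of the underside.
- brush: bystander: hand brush 180 mm long, lying on the bench, loose. Its x axis runs along it, handle towards -x.
Things that resemble listed ones, but are neither listed nor needed, are in the scene too. What is shaped like the stone but purple or red is not meant. Leave any turquoise look-alike of the stone_tray alone.

How it is judged (in metres and radians):
At the end, for the whole second after the job is handed in: chuck, faceplate and stone each lie in their own tray: centre within 15 mm of the tray's centre in plan, underside down on the pocket floor (within 2.5 mm), level and same side up (tilt under 0.06 rad), the stone along its pocket (within 0.25 rad), all released and at rest (horizontal distance between chuck and chuck_tray below 0.015 m and z of chuck in the frame of chuck_tray below 0.0105 m and angle between each of chuck, faceplate, stone's own z axis and vertical below 0.06 rad and linear speed of each of chuck, faceplate, stone below 0.02 m/s and angular speed of each of chuck, faceplate, stone below 0.1 rad/s and contact force between each of chuck, faceplate, stone and the fingers below 0.1 N and horizontal distance between faceplate and plate_tray below 0.015 m and z of faceplate in the frame of plate_tray below 0.0105 m and horizontal distance between stone and stone_tray below 0.015 m and z of stone in the frame of stone_tray below 0.0105 m and angle between the x axis of stone and the x axis of stone_tray, either way round below 0.25 rad); the robot touches nothing.
It fails at once if the bowl is moved more than 30 mm (distance of bowl from where it was at the start of the episode above 0.03 m).
It fails at once if the wax tin is moved more than 30 mm (distance of wax_tin from where it was at the start of the episode above 0.03 m).
It fails at once if the brush is moved more than 30 mm (distance of brush from where it was at the start of the episode above 0.03 m).
It fails at once if the chuck, faceplate or stone is dropped: it moves faster than 0.7 m/s (a fall of about 25 mm) out of the fingers ((linear speed of chuck above 0.7 m/s and contact force between chuck and the fingers below 0.1 N) or (linear speed of faceplate above 0.7 m/s and contact force between faceplate and the fingers below 0.1 N) or (linear speed of stone above 0.7 m/s and contact force between stone and the fingers below 0.1 N)).
It also fails if it takes over 112 s, if anything falls off the work surface, if the arm or the gripper's body presses on something with over 40 N, if the wrist force passes 120 N, or if a joint passes its speed limit or range.

## Working session

There is one attempt and no reset: what is moved stays moved. The work goes in short steps, Python scripts to look and compute and a tool call to move; the robot and the scene stay as the last step left them, time stands still between calls to the robot, and variables do not carry over. Pictures are saved under pics/ and viewed, at most 14 in all, crops included, and the job is handed in when it is done.

Besides the shell and the picture viewer there is one more tool, called as a command line: name --argument value ..., lists and objects as JSON in quotes. step_arm: Moves the arm, as the interface text tells. Its arguments: {"type":"object","properties":{"targets":{"type":"array","items":{"type":"array"}},"force":{"type":"number"}},"required":["targets"]}

```bash
mkdir -p pics; ls; cat > h.py <<'E'
from workcell import bot
import cv2, numpy as np
def snap(n,f):
    p=bot.camera_params(n); im,d=bot.camera(n); cv2.imwrite(f'pics/{f}.png',cv2.cvtColor(im,cv2.COLOR_RGB2BGR)); np.savez(f'pics/{f}.npz',im=im,d=d,**{k:np.array(p[k]) for k in 'KRt'}); return im,d,p
def world(f):
    z=np.load(f'pics/{f}.npz'); d=z['d']; v,u=np.mgrid[:420,:560]; K=z['K']
    c=np.stack([(u-K[0,2])/K[0,0]*d,(v-K[1,2])/K[1,1]*d,d],-1)
    return (c-z['t'].ravel())@z['R'], z['im']
def at(f,u,v,h):
    z=np.load(f'pics/{f}.npz'); R=z['R']; r=R.T@np.linalg.inv(z['K'])@[u,v,1]; c=-R.T@z['t'].ravel()
    return c+r*(h-c[2])/r[2]
E
python3 - <<'E'
from h import *
snap('top','top0'); snap('side','side0')
p=bot.camera_params('top'); print(p); o=bot.get_obs(); print(o)
E
```

```text
pics
{'K': array([[480.80120035,   0.        , 280.64308514],
       [  0.        , 480.80120035, 212.48550996],
       [  0.        ,   0.        ,   1.        ]]), 'R': array([[ 0.0247696 , -0.99955626,  0.01654563],
       [-0.99103822, -0.02672494, -0.13087789],
       [ 0.13126199, -0.01315556, -0.99126042]]), 't': array([0.09522524, 0.51828143, 1.44012197])}
{'time': 0.1, 'q': array([ 7.64906894e+01,  5.00848950e+00,  1.00390180e+01,  9.50983171e+01,
       -2.08530620e-03,  9.00012881e+01]), 'qd': array([ 0.05249132, -0.12479535,  0.1117425 , -0.11230364, -0.00524862,
        0.05861484]), 'joint_efforts': array([-1.56751652e-03, -5.21557724e+01,  4.65655553e+01,  1.59452349e-02,
        3.53927260e-05, -2.03097400e-06]), 'ee_pos': array([0.12844624, 0.53458995, 0.23064898]), 'tcp_rot': array([-1.79932211e+02,  2.08682871e-03,  1.66489404e+02]), 'wrist_force': array([ 0.26730661, -0.57044713,  0.05852468]), 'torque': array([-0.00060156,  0.01237315,  0.03534384]), 'grasp_force': 0.0, 'opening': 0.08540090897622303}
```

View pics/top0.png

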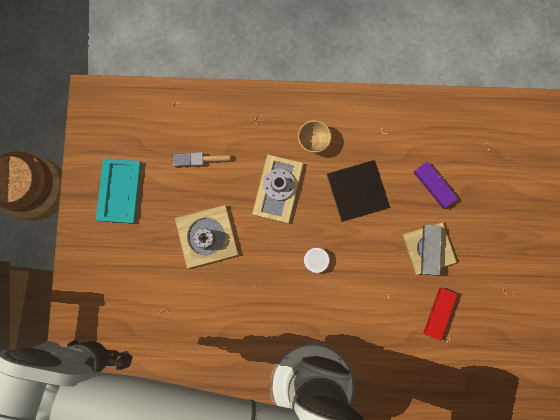

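View pics/side0.png

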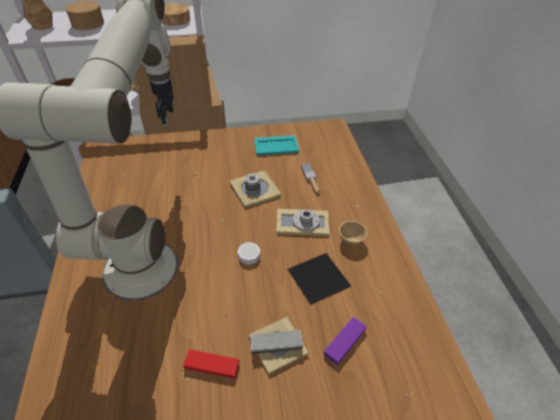

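The top view shows the following:
- The chuck is at (207,237) in the plate tray, the faceplate is at (279,184) on the stone tray, and the grey stone is at (432,249) on the chuck tray.
- The mat is at (358,190), the tin at (316,260), the bowl at (314,137) and the brush at (200,159).
- Stone candidates are grey (432,249), purple (436,186) and red (441,314). The grey one fits, because the purple and red ones are excluded.
- Stone-tray candidates are plywood (279,188) and turquoise (119,190). The plywood one fits.

The side view agrees. Next I'll enlarge a crop to confirm.

```bash
python3 - <<'E'
from h import *
im=cv2.imread('pics/top0.png')
c=[im[v:v+72,u:u+96] for u,v in((160,200),(232,150),(384,212),(312,154))]
c=[cv2.resize(x,(400,300),interpolation=cv2.INTER_CUBIC) for x in c]
cv2.imwrite('pics/crop.png',np.vstack([np.hstack(c[:2]),np.hstack(c[2:])]))
W,I=world('top0'); hsv=cv2.cvtColor(I,cv2.COLOR_RGB2HSV)
for n,u,v in(('chuck',207,237),('fp',279,184),('stone',432,249),('tin',316,260),('bowl',314,137),('mat',350,190),('bench',260,240)):
    print(n,W[v,u].round(3))
def comp(lo,hi,u,v,r=50):
    m=((W[...,2]>lo)&(W[...,2]<hi)).astype(np.uint8); y,x=np.mgrid[:420,:560]; m[(abs(x-u)>r)|(abs(y-v)>r)]=0
    P=W[m>0][:,:2].astype(np.float32); c=cv2.minAreaRect(P*1000); print(len(P),P.mean(0).round(4),c,W[m>0][:,2].mean().round(4))
print('stone');comp(.033,.047,432,249,30)
print('chuck jaws');comp(.055,.07,207,237,25)
print('chuck body');comp(.04,.07,207,237,25)
print('fp hub');comp(.047,.06,279,184,25)
print('fp all');comp(.02,.06,279,184,25)
print('trays')
for u,v in((207,237),(279,188),(430,249)): comp(.011,.018,u,v,40)
E
```

```text
chuck [0.433 0.327 0.056]
fp [0.6   0.116 0.057]
stone [ 0.415 -0.353  0.042]
tin [ 0.374 -0.003  0.025]
bowl [0.765 0.008 0.008]
mat [ 0.597 -0.109  0.003]
bench [ 0.432  0.17  -0.   ]
stone
819 [ 0.414  -0.3525] ((414.1755676269531, -353.1253356933594), (53.20257568359375, 149.7305145263672), 86.56793212890625) 0.0397
chuck jaws
189 [0.4303 0.3379] ((430.4593505859375, 337.79180908203125), (54.694828033447266, 52.90426254272461), 65.23946380615234) 0.0641
chuck body
334 [0.429  0.3362] ((430.0522766113281, 336.5908508300781), (59.24185562133789, 58.7677001953125), 47.36017608642578) 0.0568
fp hub
166 [0.6056 0.1178] ((606.3641967773438, 117.73312377929688), (43.783775329589844, 39.594791412353516), 1.6241743564605713) 0.0538
fp all
822 [0.6053 0.1184] ((601.7269287109375, 118.89280700683594), (113.53923797607422, 163.49722290039062), 77.7671127319336) 0.0313
trays
1307 [0.4394 0.3386] ((453.8332824707031, 362.97833251953125), (202.97410583496094, 202.3037872314453), 16.322357177734375) 0.0145
869 [0.589  0.1212] ((621.7227172851562, 114.35482788085938), (143.3893585205078, 271.3111572265625), 70.70416259765625) 0.0145
641 [ 0.4181 -0.3507] ((413.6950378417969, -351.5919189453125), (171.1936492919922, 214.55738830566406), 79.57942199707031) 0.0146
```

View pics/crop.png

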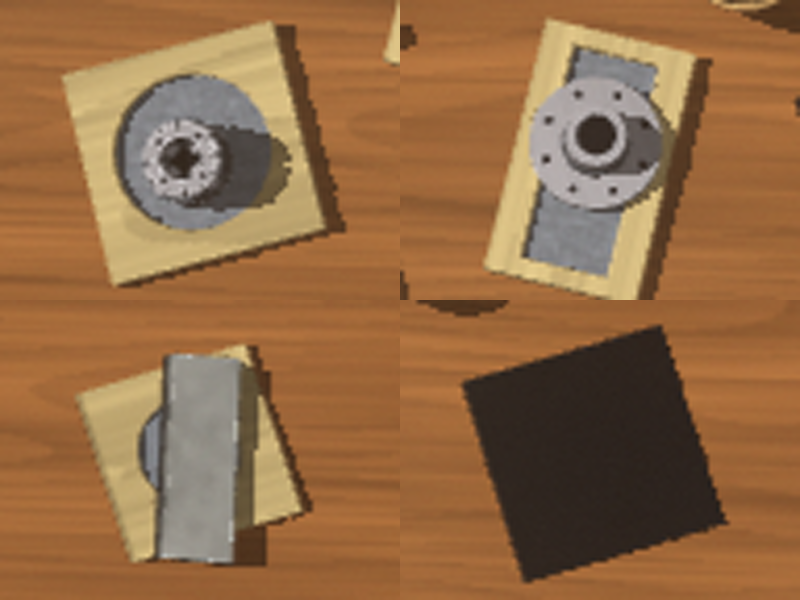

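The crop confirms the chuck in the round 116 mm pocket, the faceplate across the plywood rectangular tray, the grey stone across the plywood chuck tray, and the empty mat. I'll compute centres from the corners I read.

```bash
python3 - <<'E'
from h import *
def q(n,o,cs,h):
    P=np.array([at('top0',o[0]+u/4.1667-.5,o[1]+v/4.1667-.5,h)[:2] for u,v in cs])*1000
    L=[np.hypot(*(P[(i+1)%4]-P[i])) for i in range(4)]; A=[np.degrees(np.arctan2(*(P[(i+1)%4]-P[i])[::-1])) for i in range(4)]
    print(n,'ctr',P.mean(0).round(1),'sides',np.round(L),'ang',np.round(A,1))
q('plate',(160,200),((63,77),(273,22),(326,231),(115,285)),.015)
q('stone_pocket',(232,150),((172,44),(257,65),(208,275),(122,256)),.013)
q('stone_tray',(232,150),((146,18),(298,57),(237,309),(85,270)),.015)
q('chuck_tray',(384,212),((78,97),(250,45),(308,210),(132,262)),.015)
q('mat',(312,154),((62,82),(260,25),(326,222),(128,281)),.003)
q('stone top',(384,212),((166,54),(240,58),(233,262),(160,257)),.040)
def c(n,o,u,v,h): print(n,(at('top0',o[0]+u/4.1667-.5,o[1]+v/4.1667-.5,h)*1000).round(1))
c('plate pocket',(160,200),(115+272)/2,(74+230)/2,.015)
c('jaw ring',(160,200),183,158,.064)
c('disc',(232,150),(129+263)/2,(77+211)/2,.025)
c('bore',(232,150),196,135,.053)
c('bowl rim',(298,120),0,0,.05);c('bowl rim2',(331,153),0,0,.05)
E
```

```text
plate ctr [438.3 335.5] sides [160. 161. 159. 159.] ang [ -73.5 -163.7  105.8   16.9]
stone_pocket ctr [596.2 121.4] sides [ 66. 164.  66. 166.] ang [-102.5  168.4   79.   -11.4]
stone_tray ctr [593.4 120. ] sides [119. 197. 117. 197.] ang [-103.1  167.8   77.   -11.6]
chuck_tray ctr [ 419.2 -354.3] sides [136. 128. 138. 127.] ang [ -71.9 -161.5  107.5   17.8]
mat ctr [ 598.  -134.3] sides [159. 159. 157. 159.] ang [ -72.1 -161.7  108.1   18.8]
stone top ctr [ 414.7 -351.8] sides [ 55. 149.  53. 148.] ang [-91.6 176.9  87.5  -2.5]
plate pocket [439.  336.2  15. ]
jaw ring [430.7 336.6  64. ]
disc [605.6 117.2  25. ]
bore [606.9 117.6  53. ]
bowl rim [806.5  63.6  50. ]
bowl rim2 [704.2 -40.4  50. ]
```

step_arm --targets '[[1,[40,-30,0],[0,0,0]],[1,[80,-60,0],[0,0,0]],[1,[120,-80,0],[0,0,0]],[1,[160,-110,0],[0,0,0]],[1,[200,-130,-20],[0,0,0]],[1,[240,-160,-40],[0,0,0]],[1,[270,-180,-60],[0,0,0]],[1,[300,-198,-80],[0,0,0]]]' --force 60

```text
time: 0.9
ee_pos: [0.4298, 0.3351, 0.1502]
tcp_rot: [-180.0, -0.0, 166.4]
wrist_force: [-0.2, 1.2, 0.1]
opening: 0.0854
grasp_force: 0.0
```

step_arm --targets '[[1,[2,0,-40],[0,0,0]],[1,[2,0,-75],[0,0,0]],[1,[2,0,-105],[0,0,0]],[1,[2,0,-120],[0,0,0]],[1,[2,0,-130],[0,0,0]],[1,[2,0,-130],[0,0,0]]]'

```text
time: 1.5
ee_pos: [0.4302, 0.3367, 0.0207]
tcp_rot: [-180.0, -0.0, 166.5]
wrist_force: [-0.1, -0.1, 0.1]
opening: 0.0855
grasp_force: 0.0
```

```bash
python3 - <<'E'
from h import *
o=bot.get_obs(); print(o['q'],o['ee_pos'],o['wrist_force']); snap('wrist','w1')
E
```

```text
[ 3.80467314e+01  5.82473399e+00 -1.23913400e+01  7.18471550e+01
  1.71344861e-03  5.15504831e+01] [0.43016752 0.3366599  0.02074449] [-0.11838549 -0.06901252  0.1361484 ]
```

View pics/w1.png

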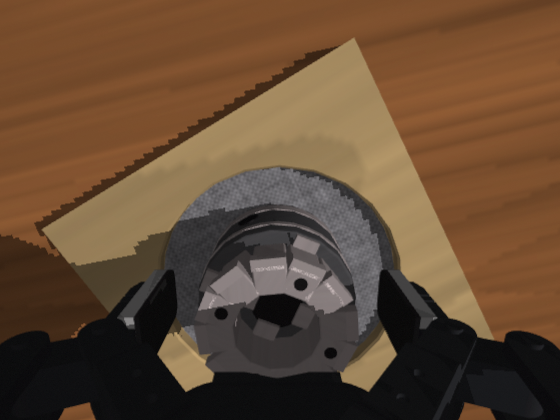

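The wrist view shows the chuck centred between the pads at about (278,300), and q6 follows q1, so the yaw can stay fixed. Closing the gripper.

step_arm --targets '[[0.6,[0,0,0],[0,0,0]],[0.5,[0,0,0],[0,0,0]],[0.5,[0,0,0],[0,0,0]],[0.5,[0,0,0],[0,0,0]],[0.5,[0,0,0],[0,0,0]],[0.5,[0,0,0],[0,0,0]]]' --force 80

```text
time: 2.15
ee_pos: [0.4311, 0.3371, 0.0234]
tcp_rot: [179.9, 0.1, 166.5]
wrist_force: [-3.0, -4.4, 9.9]
opening: 0.0598
grasp_force: 86.2
```

step_arm --targets '[[0.5,[0,0,10],[0,0,0]],[0.5,[0,0,30],[0,0,0]],[0.5,[0,0,60],[0,0,0]],[0.5,[10,-30,90],[0,0,0]],[0.5,[25,-65,110],[0,0,0]],[0.5,[40,-105,120],[0,0,0]],[0.5,[55,-145,120],[0,0,0]],[0.5,[70,-185,120],[0,0,0]]]'

```text
time: 2.95
ee_pos: [0.5007, 0.1503, 0.142]
tcp_rot: [180.0, 0.0, 166.5]
wrist_force: [1.1, 1.1, -7.4]
opening: 0.0595
grasp_force: 89.2
```

step_arm --targets '[[0.5,[14,-40,0],[0,0,0]],[0.5,[28,-80,0],[0,0,0]],[0.5,[42,-120,0],[0,0,0]],[0.5,[56,-160,0],[0,0,0]],[0.5,[70,-200,0],[0,0,0]],[0.5,[84,-240,0],[0,0,0]],[0.5,[93,-270,-20],[0,0,0]],[0.5,[98,-286,-40],[0,0,0]]]'

```text
time: 3.75
ee_pos: [0.599, -0.137, 0.101]
tcp_rot: [-180.0, 0.0, 166.4]
wrist_force: [-0.3, 0.2, -7.9]
opening: 0.0594
grasp_force: 89.2
```

step_arm --targets '[[0.5,[0,0,-25],[0,0,0]],[0.5,[0,0,-48],[0,0,0]],[0.5,[0,0,-64],[0,0,0]],[0.5,[0,0,-74],[0,0,0]],[0.5,[0,0,-79],[0,0,0]],[0.5,[0,0,-81],[0,0,0]],[0.5,[0,0,-83],[0,0,0]],[0.5,[0,0,-83],[0,0,0]]]'

```text
time: 4.55
ee_pos: [0.5989, -0.1342, 0.019]
tcp_rot: [180.0, 0.1, 166.5]
wrist_force: [0.9, -0.3, -7.7]
opening: 0.0597
grasp_force: 89.2
```

step_arm --targets '[[0.5,[0,0,-1],[0,0,0]],[0.5,[0,0,-2],[0,0,0]],[0.5,[0,0,-2],[0,0,0]]]'

```text
time: 4.85
ee_pos: [0.599, -0.1343, 0.0186]
tcp_rot: [180.0, 0.1, 166.5]
wrist_force: [-5.3, 0.7, 6.8]
opening: 0.0591
grasp_force: 91.2
```

step_arm --targets '[[0.8,[0,0,0],[0,0,0]],[1,[0,0,1],[0,0,0]],[1,[0,0,2],[0,0,0]],[1,[0,0,10],[0,0,0]],[1,[0,0,35],[0,0,0]],[1,[0,0,70],[0,0,0]],[1,[0,10,105],[0,0,0]],[1,[0,40,125],[0,0,0]]]'

```text
time: 5.65
ee_pos: [0.5993, -0.0956, 0.1451]
tcp_rot: [-180.0, 0.2, 166.3]
wrist_force: [0.5, 0.3, 0.4]
opening: 0.0854
grasp_force: 0.0
```

step_arm --targets '[[1,[2,40,0],[0,0,0]],[1,[3,80,0],[0,0,0]],[1,[4,120,0],[0,0,0]],[1,[5,160,0],[0,0,0]],[1,[7,190,-10],[0,0,0]],[1,[8,212,-30],[0,0,0]],[1,[8,212,-50],[0,0,0]],[1,[8,212,-60],[0,0,0]]]'

```text
time: 6.45
ee_pos: [0.6058, 0.1185, 0.08]
tcp_rot: [-180.0, -0.1, 166.6]
wrist_force: [-0.6, -1.0, -0.3]
opening: 0.0855
grasp_force: 0.0
```

```bash
python3 - <<'E'
from h import *
o=bot.get_obs(); print(o['q'],o['ee_pos'],o['wrist_force']); snap('wrist','w2'); snap('top','top1')
W,I=world('w2')
m=(W[...,2]>.045)&(W[...,2]<.058); m&=np.hypot(W[...,0]-.606,W[...,1]-.118)<.035
P=W[m]; print(len(P),P.mean(0),cv2.minEnclosingCircle((P[:,:2]*1000).astype(np.float32)), P.min(0),P.max(0))
m=(W[...,2]>.02)&(W[...,2]<.028); m&=np.hypot(W[...,0]-.606,W[...,1]-.118)<.06
P=W[m]; print(P.min(0),P.max(0))
im=cv2.imread('pics/top1.png')[130:220,240:410]
w=cv2.imread('pics/w2.png')
cv2.imwrite('pics/c2.png',np.hstack([cv2.resize(w,(400,300)),cv2.resize(im,(400,300))]))
E
```

```text
[ 1.10669801e+01  1.39497114e+01  3.51615217e+00  7.96617029e+01
 -4.75003008e-03  2.44993122e+01] [0.60584381 0.11847521 0.07996179] [-0.56393331 -0.96025594 -0.29207001]
5460 [0.60468584 0.11679712 0.05345517] ((606.428955078125, 116.58131408691406), 23.203083038330078) [0.58347083 0.09337856 0.04501811] [0.62940785 0.1388749  0.05619101]
[0.55671535 0.06666779 0.02003723] [0.65641955 0.16600346 0.02799602]
```

View pics/c2.png

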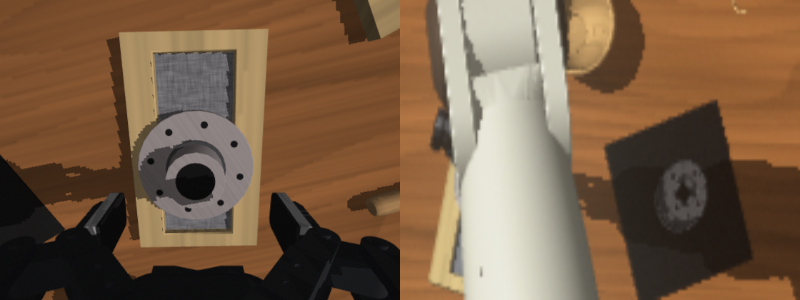

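The wrist view shows the hub at (195,172) between the pads, and the top view shows the chuck standing on the mat at (683,197). The measured hub centre is (606.4,117). Descending and closing.

step_arm --targets '[[1,[0,-1,-20],[0,0,0]],[1,[0,-1,-38],[0,0,0]],[0.5,[0,-1,-46],[0,0,0]],[0.3,[0,-1,-50],[0,0,0]],[0.3,[0,-1,-50],[0,0,0]],[0.3,[0,-1,-50],[0,0,0]],[0.3,[0,-1,-50],[0,0,0]],[0.3,[0,-1,-50],[0,0,0]]]'

```text
time: 7.35
ee_pos: [0.6069, 0.1165, 0.0323]
tcp_rot: [-180.0, 0.1, 166.5]
wrist_force: [-2.4, -2.8, 5.6]
opening: 0.0434
grasp_force: 83.4
```

step_arm --targets '[[0.3,[0,0,0],[0,0,0]],[0.3,[0,0,0],[0,0,0]]]'

```text
time: 7.55
ee_pos: [0.6069, 0.1165, 0.0323]
tcp_rot: [-180.0, 0.1, 166.5]
wrist_force: [-1.7, -3.5, 6.3]
opening: 0.0437
grasp_force: 83.5
```

step_arm --targets '[[0.3,[0,0,10],[0,0,0]],[0.3,[0,0,30],[0,0,0]],[0.3,[-5,5,60],[0,0,0]],[0.3,[-25,30,85],[0,0,0]],[0.3,[-50,62,90],[0,0,0]],[0.3,[-75,95,90],[0,0,0]],[0.3,[-100,128,90],[0,0,0]],[0.3,[-125,162,90],[0,0,0]]]'

```text
time: 8.35
ee_pos: [0.4799, 0.2799, 0.121]
tcp_rot: [-180.0, -0.1, 166.5]
wrist_force: [0.6, 0.6, -7.2]
opening: 0.0436
grasp_force: 83.1
```

step_arm --targets '[[0.3,[-22,30,0],[0,0,0]],[0.3,[-43,57,-15],[0,0,0]],[0.3,[-43,57,-40],[0,0,0]],[0.3,[-43,57,-60],[0,0,0]],[0.3,[-43,57,-75],[0,0,0]],[0.3,[-43,57,-80],[0,0,0]],[0.3,[-43,57,-80],[0,0,0]]]'

```text
time: 9.05
ee_pos: [0.4383, 0.3354, 0.0407]
tcp_rot: [-179.9, -0.1, 166.5]
wrist_force: [-0.0, -0.4, -6.3]
opening: 0.0438
grasp_force: 83.2
```

step_arm --targets '[[0.3,[0,0,-5],[0,0,0]],[0.3,[0,0,-10],[0,0,0]],[0.3,[0,0,-13],[0,0,0]],[0.3,[0,0,-15],[0,0,0]],[0.3,[0,0,-16],[0,0,0]],[0.3,[0,0,-17],[0,0,0]],[0.3,[0,0,-17],[0,0,0]]]'

```text
time: 9.75
ee_pos: [0.4385, 0.3357, 0.0253]
tcp_rot: [180.0, 0.0, 166.5]
wrist_force: [-4.4, -3.5, 2.0]
opening: 0.0434
grasp_force: 84.2
```

step_arm --targets '[[0.6,[0,0,0],[0,0,0]],[1,[0,0,1],[0,0,0]],[1,[0,0,2],[0,0,0]],[1,[0,0,10],[0,0,0]],[1,[0,0,35],[0,0,0]],[1,[0,0,70],[0,0,0]],[1,[0,-30,105],[0,0,0]],[1,[0,-70,125],[0,0,0]]]'

```text
time: 10.55
ee_pos: [0.4391, 0.2664, 0.1527]
tcp_rot: [179.8, 0.1, 166.6]
wrist_force: [1.8, 0.2, 0.6]
opening: 0.0854
grasp_force: 0.0
```

step_arm --targets '[[1,[0,-45,0],[0,0,0]],[1,[0,-90,0],[0,0,0]],[1,[0,-135,0],[0,0,0]],[1,[0,-180,0],[0,0,0]],[1,[0,-225,0],[0,0,0]],[1,[-10,-270,0],[0,0,0.05]],[1,[-10,-315,0],[0,0,0.1]],[1,[-10,-360,0],[0,0,0.18]]]'

```text
time: 11.35
ee_pos: [0.4282, -0.096, 0.1504]
tcp_rot: [-180.0, 0.1, 176.9]
wrist_force: [0.4, 0.7, -0.1]
opening: 0.0854
grasp_force: 0.0
```

step_arm --targets '[[1,[-5,-45,0],[0,0,0]],[1,[-8,-90,0],[0,0,0]],[1,[-10,-135,0],[0,0,0]],[1,[-12,-180,0],[0,0,0]],[1,[-12,-220,-10],[0,0,0]],[1,[-13,-250,-20],[0,0,0]],[1,[-14,-258,-30],[0,0,0]],[1,[-14,-258,-40],[0,0,0]]]'

```text
time: 12.15
ee_pos: [0.4142, -0.353, 0.1089]
tcp_rot: [180.0, 0.0, 176.7]
wrist_force: [-0.8, 0.1, 0.3]
opening: 0.0855
grasp_force: 0.0
```

```bash
python3 - <<'E'
from h import *
o=bot.get_obs(); print(o['q'],o['ee_pos'],o['tcp_rot']); snap('wrist','w3'); snap('top','top2')
W,I=world('w3')
m=(W[...,2]>.036)&(W[...,2]<.046)&(np.hypot(W[...,0]-.414,W[...,1]+.352)<.09)
P=W[m]; print(len(P),P.mean(0),cv2.minAreaRect((P[:,:2]*1000).astype(np.float32)))
W,I=world('top2')
def c(lo,hi,x,y,r):
    m=(W[...,2]>lo)&(W[...,2]<hi)&(np.hypot(W[...,0]-x,W[...,1]-y)<r);P=W[m]; print(len(P),P.mean(0),cv2.minEnclosingCircle((P[:,:2]*1000).astype(np.float32)))
c(.04,.06,.4387,.336,.04); c(.0165,.03,.4387,.336,.06)
im=cv2.imread('pics/top2.png')[190:280,160:280]
w=cv2.imread('pics/w3.png')
cv2.imwrite('pics/c3.png',np.hstack([cv2.resize(w,(400,300)),cv2.resize(im,(400,300))]))
E
```

```text
[-4.04379141e+01  3.52453597e+00 -4.98650570e+00  8.14915208e+01
  4.33714954e-03 -3.71425681e+01] [ 0.41423728 -0.35298813  0.10892545] [1.79994995e+02 5.76119935e-04 1.76704654e+02]
16769 [ 0.40680917 -0.35487221  0.0405189 ] ((414.29180908203125, -355.33880615234375), (50.1787109375, 150.07717895507812), 86.51475524902344)
181 [0.43837362 0.33661096 0.04634737] ((438.5773620605469, 336.92193603515625), 22.929719924926758)
529 [0.43577114 0.33729834 0.02018382] ((438.7822265625, 335.8327941894531), 59.78568649291992)
```

View pics/c3.png

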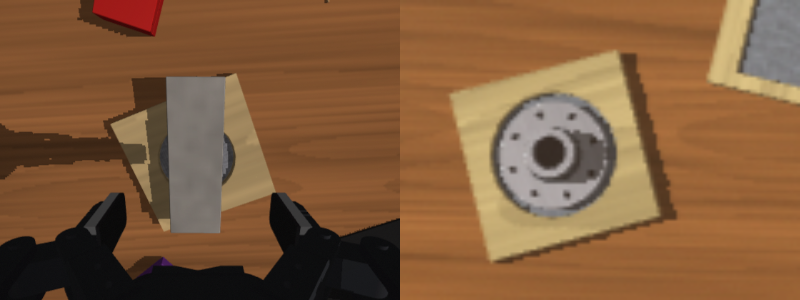

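The stone is centred between the pads and the faceplate is flush in its pocket at (550,152) in the crop. Gripping the stone.

step_arm --targets '[[1,[0,-1,-30],[0,0,0]],[1,[0,-1,-55],[0,0,0]],[1,[0,-1,-75],[0,0,0]],[0.7,[0,-1,-83],[0,0,0]],[0.4,[0,-1,-85],[0,0,0]],[0.4,[0,-1,-85],[0,0,0]],[0.4,[0,-1,-85],[0,0,0]],[0.4,[0,-1,-85],[0,0,0]]]'

```text
time: 13.05
ee_pos: [0.4152, -0.3534, 0.0258]
tcp_rot: [-180.0, 0.1, 176.8]
wrist_force: [-1.0, 2.2, 5.6]
opening: 0.0479
grasp_force: 85.0
```

step_arm --targets '[[0.4,[0,0,0],[0,0,0]],[0.4,[0,0,0],[0,0,0]]]'

```text
time: 13.25
ee_pos: [0.4152, -0.3534, 0.0258]
tcp_rot: [-180.0, 0.1, 176.8]
wrist_force: [-0.8, 3.6, 6.4]
opening: 0.0478
grasp_force: 85.0
```

step_arm --targets '[[0.4,[0,0,10],[0,0,0]],[0.4,[0,0,35],[0,0,0]],[0.4,[0,5,70],[0,0,0]],[0.4,[10,30,105],[0,0,0]],[0.4,[25,65,120],[0,0,0]],[0.4,[40,105,125],[0,0,-0.05]],[0.4,[55,145,125],[0,0,-0.1]],[0.4,[70,185,125],[0,0,-0.143]]]'

```text
time: 14.05
ee_pos: [0.4847, -0.1668, 0.15]
tcp_rot: [-180.0, 0.0, 168.5]
wrist_force: [0.9, -0.2, -3.8]
opening: 0.0478
grasp_force: 83.9
```

step_arm --targets '[[0.4,[15,40,0],[0,0,0]],[0.4,[30,80,0],[0,0,0]],[0.4,[45,120,0],[0,0,0]],[0.4,[60,160,0],[0,0,0]],[0.4,[75,200,0],[0,0,0]],[0.4,[90,240,0],[0,0,0]],[0.4,[103,270,-10],[0,0,0]],[0.4,[111,289,-20],[0,0,0]]]'

```text
time: 14.85
ee_pos: [0.596, 0.1231, 0.1291]
tcp_rot: [180.0, 0.0, 168.7]
wrist_force: [0.1, -0.1, -4.6]
opening: 0.0481
grasp_force: 84.0
```

step_arm --targets '[[0.4,[0,0,-20],[0,0,0]],[0.4,[0,0,-40],[0,0,0]],[0.4,[0,0,-55],[0,0,0]],[0.4,[0,0,-60],[0,0,0]],[0.4,[0,0,-60],[0,0,0]]]'

```text
time: 15.35
ee_pos: [0.595, 0.1203, 0.0687]
tcp_rot: [-180.0, -0.1, 168.6]
wrist_force: [-0.6, 0.1, -3.4]
opening: 0.0481
grasp_force: 83.9
```

```bash
python3 - <<'E'
from h import *
o=bot.get_obs(); print(o['ee_pos'],o['tcp_rot']); snap('wrist','w4')
W,I=world('w4')
m=(abs(W[...,2]-.015)<.003)&(I[...,0].astype(int)-I[...,2]>40)
P=W[m]; k=np.hypot(P[:,0]-.594,P[:,1]-.12)<.125; print(k.sum(),cv2.minAreaRect((P[k][:,:2]*1000).astype(np.float32)))
m=(W[...,2]>.06)&(np.hypot(W[...,0]-.6,W[...,1]-.12)<.09)&(abs(I.astype(int)-I.mean(-1,keepdims=True)).max(-1)<15)&(W[...,2]<.085)&(I.mean(-1)>70); P=W[m];print(len(P),np.median(P,0),cv2.minAreaRect((P[:,:2]*1000).astype(np.float32)))
E
```

```text
[0.59504549 0.12029865 0.06873405] [-1.79966143e+02 -7.08842274e-02  1.68577302e+02]
16363 ((594.6162109375, 119.67498779296875), (117.02099609375, 196.3004608154297), 77.84037780761719)
26516 [0.55786876 0.12693834 0.08350689] ((580.0518188476562, 123.4271011352539), (60.93526840209961, 120.28113555908203), 78.6346206665039)
```

View pics/w4.png

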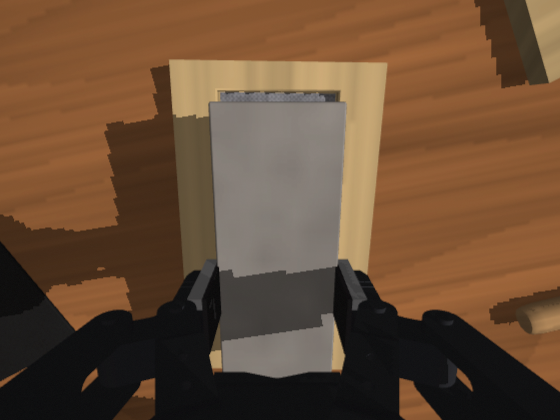

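The stone at (275,235) lines up with the pocket; the tray centre is (594.6,119.7). Lowering.

step_arm --targets '[[0.4,[0,0,-15],[0,0,0]],[0.4,[0,0,-28],[0,0,0]],[0.4,[0,0,-38],[0,0,0]],[0.4,[0,0,-44],[0,0,0]],[0.4,[0,0,-47],[0,0,0]],[0.4,[0,0,-49],[0,0,0]],[0.4,[0,0,-51],[0,0,0]],[0.4,[0,0,-51],[0,0,0]]]'

```text
time: 16.2
ee_pos: [0.5958, 0.1209, 0.0188]
tcp_rot: [180.0, 0.0, 168.6]
wrist_force: [-1.6, 0.6, -2.3]
opening: 0.0479
grasp_force: 84.3
```

step_arm --targets '[[0.4,[0,0,-1],[0,0,0]],[0.7,[0,0,-1],[0,0,0]],[1,[0,0,0],[0,0,0]],[1,[0,0,1],[0,0,0]],[1,[0,0,10],[0,0,0]],[1,[0,0,40],[0,0,0]],[1,[0,0,80],[0,0,0]],[1,[0,-30,120],[0,0,0]]]'

```text
time: 17.0
ee_pos: [0.5952, 0.0926, 0.14]
tcp_rot: [180.0, -0.0, 168.8]
wrist_force: [0.3, -0.7, -0.2]
opening: 0.0853
grasp_force: 0.0
```

step_arm --targets '[[1,[0,-40,10],[0,0,0]],[1,[0,-80,10],[0,0,0]],[1,[1,-120,10],[0,0,0]],[1,[2,-160,10],[0,0,0]],[1,[3,-200,0],[0,0,0]],[1,[3,-224,-15],[0,0,0]],[1,[3,-224,-30],[0,0,0]],[1,[3,-224,-40],[0,0,0]]]'

```text
time: 17.8
ee_pos: [0.5982, -0.1335, 0.0974]
tcp_rot: [180.0, -0.0, 168.5]
wrist_force: [0.7, 0.5, -0.7]
opening: 0.0853
grasp_force: 0.0
```

```bash
python3 - <<'E'
from h import *
o=bot.get_obs(); print(o['ee_pos'],o['tcp_rot']); snap('wrist','w5'); snap('top','top3')
W,I=world('w5')
m=(W[...,2]>.053)&(W[...,2]<.065)&(np.hypot(W[...,0]-.599,W[...,1]+.134)<.045); P=W[m]; print('chuck',cv2.minEnclosingCircle((P[:,:2]*1000).astype(np.float32)),P.min(0),P.max(0))
W,I=world('top3'); J=I.astype(int)
m=(abs(W[...,2]-.0145)<.004)&(J[...,0]-J[...,2]>50)&(np.hypot(W[...,0]-.419,W[...,1]+.354)<.1)
m=cv2.morphologyEx(m.astype(np.uint8),cv2.MORPH_OPEN,np.ones((3,3)))>0
P=W[m]; print('tray',cv2.minAreaRect((P[:,:2]*1000).astype(np.float32)))
m=(abs(W[...,2]-.033)<.005)&(np.hypot(W[...,0]-.594,W[...,1]-.12)<.1); P=W[m]; print('stone',len(P),cv2.minAreaRect((P[:,:2]*1000).astype(np.float32)),P[:,2].mean())
im=cv2.imread('pics/top3.png'); 
cv2.imwrite('pics/c4.png',np.hstack([cv2.resize(im[212:284,384:480],(400,300),interpolation=2),cv2.resize(im[150:222,232:328],(400,300),interpolation=2)]))
E
```

```text
[ 0.59815846 -0.13346145  0.09740395] [ 1.79985795e+02 -4.49007045e-02  1.68539754e+02]
chuck ((598.1195678710938, -134.48260498046875), 28.299760818481445) [ 0.56996023 -0.16205115  0.0530697 ] [ 0.62602687 -0.10624497  0.06185168]
tray ((421.7019958496094, -353.3953857421875), (129.0473175048828, 127.93682861328125), 15.794723510742188)
stone 664 ((594.783935546875, 122.63383483886719), (50.071083068847656, 150.2800750732422), 78.43889617919922) 0.03328069649605137
```

View pics/c4.png

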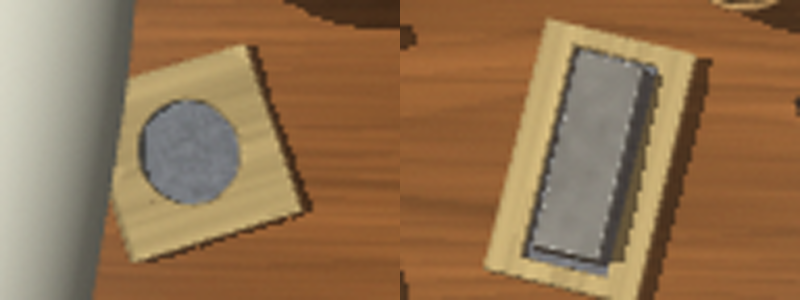

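The stone is flush in its pocket at (590,155) in the crop, with its top at 33 mm. The empty chuck pocket is at (190,151). Regripping the chuck.

step_arm --targets '[[1,[0,0,-30],[0,0,0]],[1,[0,0,-55],[0,0,0]],[1,[0,0,-72],[0,0,0]],[1,[0,0,-80],[0,0,0]],[0.5,[0,0,-81],[0,0,0]],[0.5,[0,0,-81],[0,0,0]],[0.5,[0,0,-81],[0,0,0]],[0.5,[0,0,-81],[0,0,0]]]'

```text
time: 18.7
ee_pos: [0.5994, -0.1333, 0.0193]
tcp_rot: [-180.0, 0.1, 168.6]
wrist_force: [-2.5, 1.4, 6.1]
opening: 0.0597
grasp_force: 88.8
```

step_arm --targets '[[0.5,[0,0,0],[0,0,0]],[0.5,[0,0,0],[0,0,0]]]'

```text
time: 18.9
ee_pos: [0.5994, -0.1333, 0.0193]
tcp_rot: [-180.0, 0.1, 168.6]
wrist_force: [-1.5, 0.4, 7.0]
opening: 0.0594
grasp_force: 88.8
```

```bash
python3 - <<'E'
from h import *
print(at('top3',429.1,247.7,.015)*1000)
E
```

```text
[ 420.74579233 -352.82250741   15.        ]
```

step_arm --targets '[[0.5,[0,0,10],[0,0,0]],[0.5,[0,0,30],[0,0,0]],[0.5,[-5,-6,60],[0,0,0]],[0.5,[-25,-30,90],[0,0,0]],[0.5,[-50,-62,100],[0,0,0]],[0.5,[-75,-93,100],[0,0,0]],[0.5,[-100,-124,100],[0,0,0]],[0.5,[-125,-155,100],[0,0,0]]]'

```text
time: 19.7
ee_pos: [0.4721, -0.289, 0.1173]
tcp_rot: [180.0, -0.0, 168.6]
wrist_force: [1.1, -0.9, -7.9]
opening: 0.0596
grasp_force: 88.6
```

step_arm --targets '[[0.5,[-25,-30,0],[0,0,0]],[0.5,[-45,-55,0],[0,0,0]],[0.5,[-53,-64,-15],[0,0,0]],[0.5,[-53,-64,-30],[0,0,0]],[0.5,[-53,-64,-35],[0,0,0]],[0.5,[-53,-64,-35],[0,0,0]]]'

```text
time: 20.3
ee_pos: [0.4204, -0.3509, 0.0808]
tcp_rot: [179.9, -0.1, 168.7]
wrist_force: [-0.6, 0.2, -8.1]
opening: 0.0595
grasp_force: 88.4
```

```bash
python3 - <<'E'
from h import *
o=bot.get_obs(); print(o['ee_pos'],o['tcp_rot'],o['wrist_force']); snap('wrist','w6')
W,I=world('w6'); J=I.astype(int)
m=(abs(W[...,2]-.0145)<.004)&(J[...,0]-J[...,2]>30)&(np.hypot(W[...,0]-.419,W[...,1]+.354)<.1)
P=W[m]; print('tray',cv2.minAreaRect((P[:,:2]*1000).astype(np.float32)))
E
```

```text
[ 0.42041018 -0.35086215  0.08078954] [ 1.79906001e+02 -1.32835567e-01  1.68672772e+02] [-0.61503739  0.21343413 -8.07205871]
tray ((419.8625183105469, -354.8348388671875), (130.26315307617188, 130.49801635742188), 18.22282600402832)
```

View pics/w6.png

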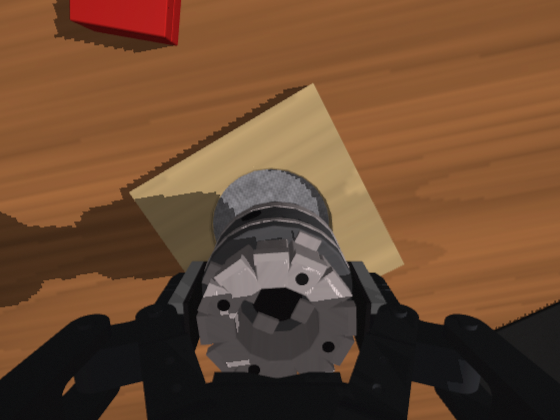

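The chuck at (275,305) is over the pocket at (270,205), and the tray centre is (420,-354). Shifting y by -3 mm and lowering.

step_arm --targets '[[0.5,[0,-3,-12],[0,0,0]],[0.5,[0,-3,-26],[0,0,0]],[0.5,[0,-3,-38],[0,0,0]],[0.5,[0,-3,-46],[0,0,0]],[0.5,[0,-3,-51],[0,0,0]],[0.5,[0,-3,-54],[0,0,0]],[0.5,[0,-3,-56],[0,0,0]],[0.5,[0,-3,-57],[0,0,0]]]'

```text
time: 21.15
ee_pos: [0.4206, -0.3554, 0.0255]
tcp_rot: [-180.0, 0.0, 168.6]
wrist_force: [-0.5, -0.6, -7.5]
opening: 0.0597
grasp_force: 88.8
```

step_arm --targets '[[0.5,[0,0,0],[0,0,0]],[0.5,[0,0,-1],[0,0,0]],[0.5,[0,0,-1],[0,0,0]]]'

```text
time: 21.45
ee_pos: [0.4205, -0.3553, 0.0244]
tcp_rot: [-180.0, 0.0, 168.6]
wrist_force: [-0.8, -0.0, -7.4]
opening: 0.0595
grasp_force: 88.8
```

step_arm --targets '[[0.5,[0,0,-1],[0,0,0]],[0.5,[0,0,-2],[0,0,0]],[0.5,[0,0,-2],[0,0,0]]]'

```text
time: 21.75
ee_pos: [0.4206, -0.3553, 0.0243]
tcp_rot: [-180.0, 0.1, 168.6]
wrist_force: [-6.5, 5.1, 9.8]
opening: 0.0592
grasp_force: 90.8
```

Seated at 24.3 mm as predicted. Releasing and retreating.

step_arm --targets '[[0.8,[0,0,0],[0,0,0]],[1,[0,0,1],[0,0,0]],[1,[0,0,2],[0,0,0]],[1,[0,0,10],[0,0,0]],[1,[0,0,35],[0,0,0]],[1,[0,0,70],[0,0,0]],[1,[0,10,105],[0,0,0]],[1,[0,50,130],[0,0,0]]]'

```text
time: 22.55
ee_pos: [0.4209, -0.3069, 0.155]
tcp_rot: [-179.9, 0.1, 168.5]
wrist_force: [0.6, 0.8, 0.7]
opening: 0.0857
grasp_force: 0.0
```

step_arm --targets '[[1,[0,45,0],[0,0,0]],[1,[0,90,0],[0,0,0]],[1,[0,135,0],[0,0,0]],[1,[0,170,0],[0,0,0]],[1,[0,190,0],[0,0,0]],[1,[0,190,0],[0,0,0]]]'

```text
time: 23.15
ee_pos: [0.4206, -0.1133, 0.1532]
tcp_rot: [180.0, 0.1, 168.8]
wrist_force: [1.1, -0.6, -0.4]
opening: 0.0854
grasp_force: 0.0
```

```bash
python3 - <<'E'
from h import *
snap('top','top4'); W,I=world('top4')
def c(n,lo,hi,x,y,r):
    m=(W[...,2]>lo)&(W[...,2]<hi)&(np.hypot(W[...,0]-x,W[...,1]-y)<r);P=W[m]; print(n,len(P),P.mean(0),cv2.minEnclosingCircle((P[:,:2]*1000).astype(np.float32)))
c('jaws',.056,.072,.42,-.354,.05); c('hub',.042,.06,.4387,.336,.04)
E
```

```text
jaws 141 [ 0.41748454 -0.3613522   0.06310601] ((419.83172607421875, -354.2569885253906), 28.32559585571289)
hub 162 [0.43845726 0.33677864 0.0471604 ] ((438.5364074707031, 337.2596435546875), 22.881685256958008)
```

View pics/top4.png

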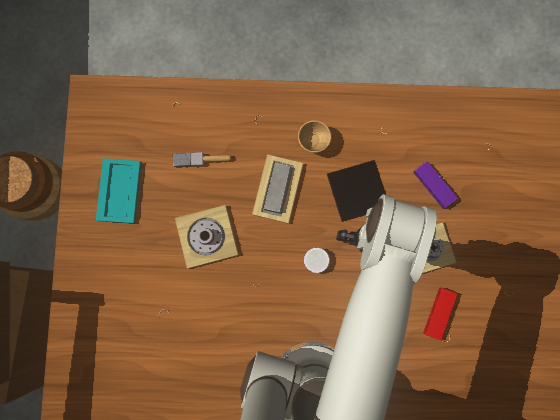

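All three are in their trays: faceplate (206,237), stone (277,188) and chuck (435,248), with its jaws centred at (420,-354). The bystanders have not moved. Handing in.

```bash
python3 -c "
from workcell import bot
print(bot.job_done())"
```

```text
the job is handed in; nothing more can be done
None
```

The chuck, faceplate and stone are each back in their own trays, seated and released, and the job is handed in at about 23 s; the hand-in returned no verdict.

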